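# Make up the leaf and flower painting kits

## Robot

A 6-joint arm with a two-finger parallel gripper is mounted at the origin on the work surface. World frame = base frame: x ahead of the robot, y to its left, z up, the work surface at z = 0. Lengths are in m, angles in degrees, forces in N, time in s.
With the tool pointing down it reaches from about 0.4 to 0.825 m from the base axis. Payload 7 kg.
Tool frame: the origin (TCP) lies on the centre line of the jaws, within the pads' length; the fingertips stand 19 mm ahead of it and the grasp point (between the pads) is the TCP (r.tip_extent is the distance from the TCP to the fingertips, in m); z points along the fingers, y is the line along which they close (so a half turn about z gives the same grasp; the last joint's range is limited). The gripper opens to 88 mm and grips with 3 to 60 N. Pads are 19 mm wide; open, the fingers measure 130 mm over their backs; the gripper's body (78 mm by 193 mm) begins 47 mm behind the grasp point.
Start: joints at [-56.259, 20.546, 0.682, 0, -70.136, -16.507], TCP at [0.2, -0.645, 0.246] pointing down, gripper open.
Joint ranges: [-176.03, 176.03], [-82.01, 121.73], [-58.28, 71.71], [-173.87, 95.51], [-174.79, -0.11], [-173.66, 173.66]. Speed limits (degrees/s): [136.94, 136.94, 172.46, 180, 180, 180].

## Interface

Orientations are given as [roll, pitch, yaw] about the fixed x, y, z axes, in that order (R = Rz(yaw) Ry(pitch) Rx(roll)).
In Python, from plant import r gives the robot as it stands. The module is installed in compiled form; this text tells all that it offers.
- The arm moves only by the tool jog_arm, never from a script. Its argument "deltas" is a list that holds one entry, the list of rows, each a list of 5 numbers: the opening, from -1 (shut) to 1 (fully open), then the shift along the world's x, y, z in cm, then the turn about the world's z in rad. In form: [[[claw, dx, dy, dz, turn], ...]]. A call has 1 to 8 rows; each row shifts and turns the commanded pose from where the row before left it; what a row does not reach is not made up. A row lasts 1/8 s, in which the tool goes at most 62.5 mm and 10.7 degrees, less where a joint would pass 70% of its speed; a pose out of reach is approached as far as the arm can. A call with a gripper value outside its range is refused whole. The fingers move at their own pace and stop on an object; "force" is the grip in N (left out, the last holds). Time passes only in rows, so rows that do not move let the fingers close. It gives the time, the measured TCP pose, the force, the opening and the grip force at its end, in the units of the state.
- r.get_state(): the state, without advancing time (a new reading comes with each control period).
- r.capture(name): name is "scene" or "top" or "wrist"; returns the picture (420x560x3 uint8, blue, green, red); there is no depth.
- r.camera_info(name): a dict with "fx", "fy", "cx", "cy" (pixels), "view" (4x4, takes a point from world to camera coordinates). Camera axes: x right, y up, looking along -z (the intrinsics and any distortion apply to the point x, -y, -z); pixel columns grow to the right and rows downward; lengths in m; the calibration is good to about 2 mm. A picture is of the moment at which its call begins: read the wrist's pose just before it. camera_info takes no time and is no camera call; for the wrist camera it gives the pose at the moment of the call.
- r.close_job(): hands the job in; it is judged then, once.
The state is a dict: "time_s": time; "joints": joint angles; "qd": joint speeds; "joint_torque": joint torques, N m; "tcp_pos": TCP position; "eef_rot": TCP orientation; "contact_force": force on the tool from outside, world axes, zero at the start; "moment": the same for the moment, N m; "gripper_width": finger opening in m; "gripper_force": force on a finger pad.
Only numpy, scipy, OpenCV 4.12 (cv2) and the standard library are available. Lean on these libraries where they do the work, as an engineer would, in place of code of your own. Each camera call takes 0.05 s, during which the arm holds its last target. There are 200 camera calls.

## Task

Make up the two painting kits for the craft class: the blue tray with the leaf cut-out gets the green pot, the yellow pot and the flat brush, and the red tray with the flower cut-out gets the pink pot and the wooden print block. Stand each pot upright in a pot cell of its own, and lay the brush lengthwise and flat, and the print block face down on its square base, in the long tool bay of their trays. Leave the blue and the white pots where they stand.

Things in the scene. Friction and masses are not known exactly. Their poses are not given: they have to be found in the camera images.
- leaf_tray: Blue kit tray with a flat wooden leaf in one corner, fixed, 136 x 203 mm (x by y). Origin: centre of underside; x away from the robot at yaw 0 (turned up to 17 deg). Floor 4 mm, wall tops 12 mm above the table. Inside, mm: tool bay 64 x 195, centre (-32, 0); pot cells 62 x 60, centres (34, -67.5), (34, -3.5); the wooden shape, 4 thick, stays in its own at (34, 64). The trays may swap places.
- flower_tray: Red kit tray with a flat wooden flower in one corner, fixed, 136 x 203 mm (x by y). Origin: centre of underside; x away from the robot at yaw 0 (turned up to 17 deg). Floor 4 mm, wall tops 12 mm above the table. Inside, mm: tool bay 64 x 195, centre (-32, 0); pot cells 62 x 60, centres (34, -67.5), (34, -3.5); the wooden shape, 4 thick, stays in its own at (34, 64). The trays may swap places.
- green_pot: Closed paint pot, green (lid and body, white label band), an upright cylinder 42 mm across and 50 mm high, about 90 g. Origin: centre of its underside, z up. Stands beyond the trays; the five pots change places. For the leaf tray.
- yellow_pot: Closed paint pot, yellow (lid and body, white label band), an upright cylinder 42 mm across and 50 mm high, about 90 g. Origin: centre of its underside, z up. Stands beyond the trays; the five pots change places. For the leaf tray.
- pink_pot: Closed paint pot, pink (lid and body, white label band), an upright cylinder 42 mm across and 50 mm high, about 90 g. Origin: centre of its underside, z up. Stands beyond the trays; the five pots change places. For the flower tray.
- flat_brush: Flat paint brush lying at the left or right, 170 mm long, about 50 g: pale wood handle 20 mm wide, 16 thick (26 wide near its end), steel ferrule 30 wide, 16 thick, brown stiff bristles 30 wide. Origin: middle of its length, on its underside; x along it to the bristles, z up. Handle from x = -85 to 20 mm; balances within 10 mm of the origin: take it there. Either way round is right.
- print_block: Wooden hand-printing block standing at the other side from the brush, about 70 g: square base 45 x 45 mm, 22 mm high, with a round upright handle on top, 24 mm across, its top 60 mm above the table. Origin: centre of its underside (the printing face), z up. It fits the tool bay at any turn, anywhere along it.
- blue_pot: Closed paint pot, blue (lid and body, white label band), an upright cylinder 42 mm across and 50 mm high, about 90 g. Origin: centre of its underside, z up. Stands beyond the trays; the five pots change places. Not wanted: to be left alone.
- white_pot: Closed paint pot, white (lid and body, white label band), an upright cylinder 42 mm across and 50 mm high, about 90 g. Origin: centre of its underside, z up. Stands beyond the trays; the five pots change places. Not wanted: to be left alone.
Not all that is in view belongs to the job. There is more than one size of the flat_brush; the job needs the larger.

How it is judged:
By the outcome, as a careful person would: the job done as asked, in the order asked, and still so for the second after the job is handed in, with the robot touching nothing.
It also fails if it takes over 122 s, if anything falls off the work surface, if the arm or the gripper's body presses on something with over 40 N, if the wrist force passes 120 N, or if a joint passes its speed limit or range.

## Working session

There is one attempt and no reset: what is moved stays moved. The work goes in short steps, Python scripts to look and compute and a tool call to move; the robot and the scene stay as the last step left them, time stands still between calls to the robot, and variables do not carry over. Pictures are saved under pics/ and viewed, at most 14 in all, crops included, and the job is handed in when it is done.

Besides the shell and the picture viewer there is one more tool, called after "Request:" by a JSON object that holds its "api" and its "payload". jog_arm: Moves the arm, as the interface text tells. Its arguments: {"type":"object","properties":{"deltas":{"type":"array"},"force":{"type":"number"}},"required":["deltas"]}

```bash
mkdir -p pics
python3 - <<'E'
from plant import r
import cv2
for n in("top","scene"):
    im=r.capture(n);cv2.imwrite(f"pics/{n}0.png",im);i=r.camera_info(n);print(n,{k:(v if k!='view' else v.tolist() if hasattr(v,'tolist') else v) for k,v in i.items()})
s=r.get_state();print(s['time_s'],s['tcp_pos'],s['eef_rot'],s['gripper_width'])
E
```

```text
top {'fx': 420.79055394774485, 'fy': 420.79055394774485, 'cx': 276.9918277209048, 'cy': 213.2234544656112, 'view': [[-0.02679485774522019, -0.9996358032013423, 0.0032088247724732758, -0.005554997706366576], [0.9980413320780284, -0.026570320713220342, 0.05663494964340197, -0.4883226497762924], [-0.0565290638727326, 0.004720065169426888, 0.9983897965837135, -1.1281128533412608], [0.0, 0.0, 0.0, 1.0]]}
scene {'fx': 390.0283491208829, 'fy': 390.0283491208829, 'cx': 282.8564817018127, 'cy': 213.34198193212006, 'view': [[-0.1039396134488065, 0.994413681890634, -0.018384396232297342, 0.039519228716731115], [-0.5234957887188166, -0.038982094125920866, 0.8511360382049525, 0.20507695795878367], [0.845664659276818, 0.09809090480911713, 0.524623158508993, -1.3420139314266568], [0.0, 0.0, 0.0, 1.0]]}
0.1 [ 0.19984978 -0.6443132   0.24469676] [ 1.79912869e+02 -9.73416119e-03 -1.62770807e+02] 0.08754321562525118
```

View pics/top0.png

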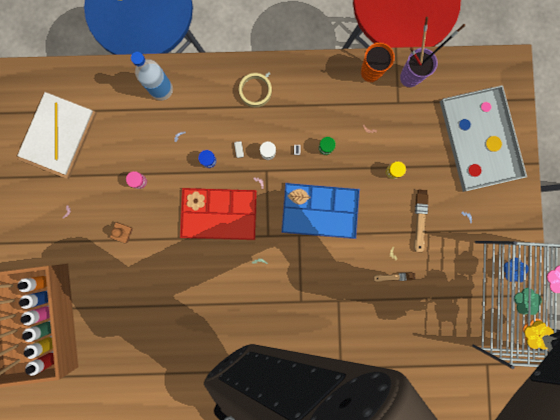

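View pics/scene0.png

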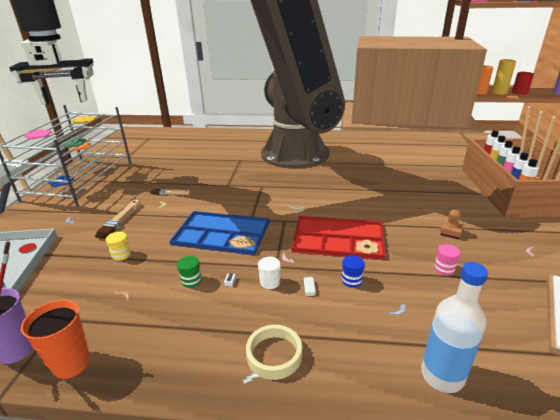

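Top view: red (flower) tray around (218,214), blue (leaf) tray (320,211), pots pink (135,180), blue (207,159), white (268,150), green (327,145), yellow (398,170). The large brush is at (421,220), the block at (120,231). Enlarging both views.

Run:
```python
import cv2,numpy as np
t=cv2.imread("pics/top0.png");s=cv2.imread("pics/scene0.png")
def grid(im,x0,y0,w,h,k,st=20):
    c=cv2.resize(im[y0:y0+h,x0:x0+w],None,fx=k,fy=k,interpolation=cv2.INTER_CUBIC)
    for x in range(-(-x0//st)*st,x0+w,st): cv2.line(c,(int((x-x0+.5)*k),0),(int((x-x0+.5)*k),6),(255,255,255),1);cv2.putText(c,str(x),(int((x-x0)*k),18),0,.4,(255,255,255))
    for y in range(-(-y0//st)*st,y0+h,st): cv2.line(c,(0,int((y-y0+.5)*k)),(6,int((y-y0+.5)*k)),(255,255,255),1);cv2.putText(c,str(y),(8,int((y-y0)*k)+4),0,.4,(255,255,255))
    return c
a=grid(t,100,130,190,120,4.2);cv2.imwrite("pics/c1.png",a[:600,:800])
cv2.imwrite("pics/c2.png",grid(t,265,130,180,130,4.4))
cv2.imwrite("pics/c3.png",grid(s,90,180,390,120,2.05))
```

```text
(no output)
```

View pics/c1.png

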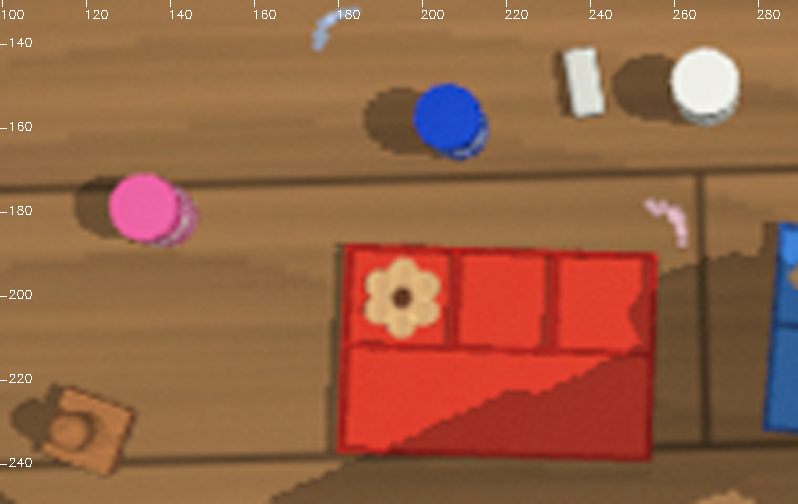

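View pics/c2.png

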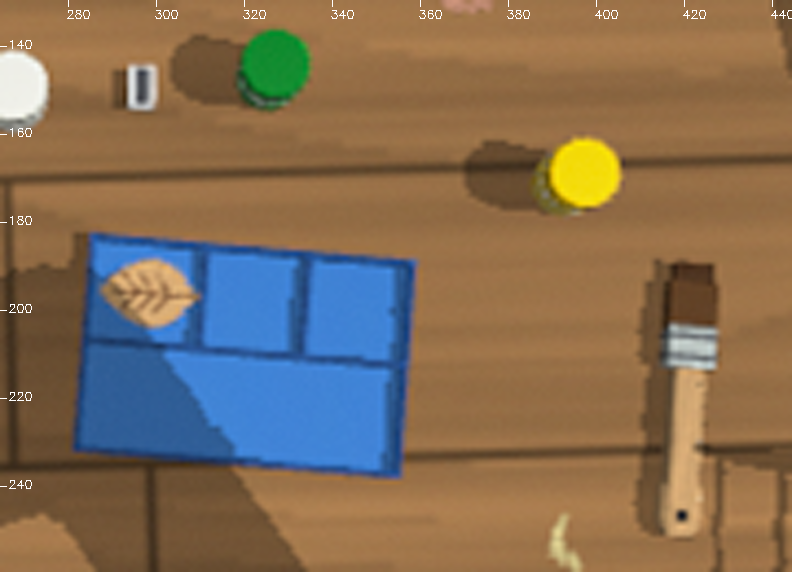

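View pics/c3.png

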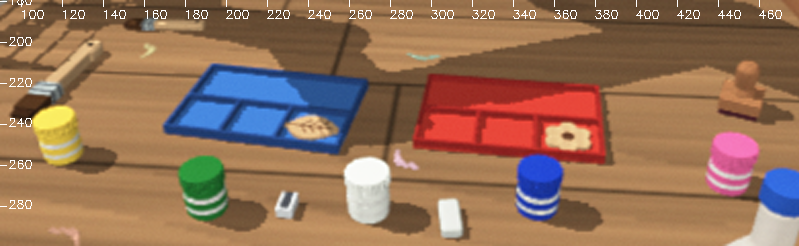

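```bash
cat > h.py <<'E'
from plant import r
import numpy as np
C={n:r.camera_info(n) for n in("top","scene")}
def ray(i,u,v):
    V=np.array(i['view']);R,t=V[:3,:3],V[:3,3]
    d=R.T@np.array([(u-i['cx'])/i['fx'],-(v-i['cy'])/i['fy'],-1.]);return -R.T@t,d/np.linalg.norm(d)
def plane(i,u,v,z): o,d=ray(i,u,v);return o+d*(z-o[2])/d[2]
def tri(*rs):
    A=sum(np.eye(3)-np.outer(d,d) for o,d in rs);b=sum((np.eye(3)-np.outer(d,d))@o for o,d in rs)
    p=np.linalg.solve(A,b);return p,max(np.linalg.norm(np.cross(p-o,d)) for o,d in rs)
def px(crop,x,y):
    x0,y0,k={1:(100,130,4.2),2:(265,130,4.4),3:(90,180,2.05)}[crop];return x0+(x+.5)/k-.5,y0+(y+.5)/k-.5
E
python3 - <<'E'
from h import *
np.set_printoptions(precision=1,suppress=True)
P={'pink':(1,145,208,735,146),'blue':(1,448,118,540,169),'white':(1,706,82,367,171),'green':(2,275,65,203,169),'yellow':(2,585,173,56,119),'blk_handle':(1,72,428,747,69),
'brush_end':(2,680,536,97,42),'bristle':(2,691,264,25,108),
'rTL':(1,344,244,604,161),'rTR':(1,655,253,414,147),'rBR':(1,650,460,430,73),'rBL':(1,337,453,603,87),
'bTL':(2,91,234,340,153),'bTR':(2,415,262,165,130),'bBR':(2,399,478,212,64),'bBL':(2,75,450,368,80)}
Z={'p':.05,'g':.05,'y':.05,'w':.05}
for k,(c,x,y,X,Y) in P.items():
    u=px(c,x,y);p,e=tri(ray(C['top'],*u),ray(C['scene'],*px(3,X,Y)))
    z=.06 if k=='blk_handle' else .016 if 'br' in k else .05 if len(k)>3 else .012
    print(k,p*1e3,'err',round(e*1e3,1),'onplane',plane(C['top'],*u,z)*1e3)
c=np.array([plane(C['top'],*px(1,*q),.022)[:2] for q in((62,387),(135,410),(108,475),(42,450))])*1e3;print(c,c.mean(0))
for k in 'rb':
    q=np.array([plane(C['top'],*px(P[k+n][0],*P[k+n][1:3]),.012)[:2] for n in('TL','TR','BR','BL')])*1e3
    ex=(q[0]+q[1]-q[2]-q[3])/2;ey=(q[0]+q[3]-q[1]-q[2])/2
    print(k,q.mean(0),np.linalg.norm(ex),np.linalg.norm(ey),np.degrees([np.arctan2(ex[1],ex[0]),np.arctan2(-ey[0],ey[1])]))
E
```

```text
pink [586.5 357.3  46.9] err 0.5 onplane [586.  355.7  50. ]
blue [638.5 165.5  47.4] err 0.4 onplane [638.  164.7  50. ]
white [656.8   1.9  49. ] err 0.3 onplane [656.7   1.6  50. ]
green [ 665.6 -156.2   48.1] err 0.3 onplane [ 665.3 -156.3   50. ]
yellow [ 594.8 -340.3   47. ] err 1.1 onplane [ 594.8 -340.5   50. ]
blk_handle [449.2 402.1  53.4] err 1.1 onplane [448.9 398.5  60. ]
brush_end [ 374.  -399.3   12.7] err 1.0 onplane [ 374.5 -399.2   16. ]
bristle [ 540.7 -410.8   20.4] err 1.3 onplane [ 541.7 -413.7   16. ]
rTL [565.5 240.    4.6] err 1.2 onplane [564.6 239.7  12. ]
rTR [554.6  38.3   2.3] err 0.2 onplane [553.4  38.1  12. ]
rBR [419.4  45.3  13.1] err 0.9 onplane [419.4  44.5  12. ]
rBL [429.5 249.7   8.9] err 2.9 onplane [429.4 246.   12. ]
bTL [571.6 -42.1   2.2] err 1.6 onplane [570.7 -43.5  12. ]
bTR [ 548.5 -244.6    4.4] err 0.9 onplane [ 547.9 -243.9   12. ]
bBR [ 414.5 -229.3   10.7] err 0.1 onplane [ 414.5 -229.    12. ]
bBL [437.  -28.9  10.6] err 1.0 onplane [437.1 -29.9  12. ]
[[476.2 419. ]
 [460.2 372.5]
 [419.2 390. ]
 [436.3 432. ]] [448.  403.4]
r [491.7 142.1] 134.7927793667369 201.84375567217668 [-2.7 -3. ]
b [ 492.5 -136.6] 134.2261274095861 201.01547419988583 [-6.1 -6.5]
```

Run:
```python
from h import *
np.set_printoptions(precision=3,suppress=True)
for a,b in(((482,243),(70,143)),((478,345),(118,110))): print(tri(ray(C['top'],*a),ray(C['scene'],*b)))
s=r.get_state();p=np.array(s['tcp_pos']);print(p,s['eef_rot'],np.array([.46,-.4066,.3])-p)
```

```text
(array([ 0.403, -0.502,  0.183]), np.float64(0.013833407273454485))
(array([ 0.175, -0.481,  0.195]), np.float64(0.01935418871079488))
[ 0.2   -0.644  0.245] [ 179.913   -0.01  -162.771] [0.26  0.238 0.055]
```

Request:
{"api": "jog_arm", "payload": {"deltas": [[[1,1,1,5,0],[1,4,3.6,0.5,-0.1],[1,4,3.6,0,-0.1],[1,4,3.6,0,-0.1],[1,4.5,4,0,-0.09],[1,4.5,4,0,0],[1,4.6,4,0,0],[1,0,0,0,0]]], "force": 25}}

```text
time_s: 1.1
tcp_pos: [0.4687, -0.4038, 0.2998]
eef_rot: [180.0, -0.0, 175.2]
contact_force: [-0.6, -0.4, 0.5]
gripper_width: 0.0874
gripper_force: 0.0
```

Run:
```python
from h import *
import cv2,json
s=r.get_state();i=r.camera_info("wrist");im=r.capture("wrist");cv2.imwrite("pics/w1.png",im)
np.save("w1.npy",i,allow_pickle=True)
print(s['time_s'],s['tcp_pos'],s['eef_rot'],s['gripper_width'])
```

```text
1.1 [ 0.46865204 -0.40379445  0.29984296] [ 1.79953768e+02 -3.22072304e-02  1.75153541e+02] 0.08742524070605207
```

View pics/w1.png

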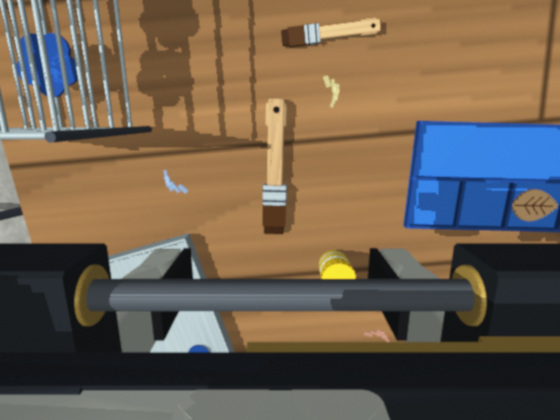

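Wrist view: brush from (276,100) to (274,233); rack's corner post from top (50,136) to foot (148,129).

Run:
```python
from h import *
np.set_printoptions(precision=4,suppress=True)
i=np.load("w1.npy",allow_pickle=True).item()
print("foot",plane(i,148,129,0));
for z in(.13,.15,.17,.19):print(z,plane(i,50,136,z),plane(C['top'],482,243,z))
for n,a,b in(('end',(276,100),px(2,680,536)),('bristle',(274,233),px(2,691,264)),('ferrule/handle',(276,185),px(2,686,368)),('leafTR',(405,226),px(2,415,262))):
    print(n,tri(ray(i,*a),ray(C['top'],*b)),plane(i,*a,.016))
```

```text
foot [ 0.3961 -0.5618  0.    ]
0.13 [ 0.395 -0.6    0.13 ] [ 0.3957 -0.5144  0.13  ]
0.15 [ 0.3951 -0.5869  0.15  ] [ 0.3962 -0.5046  0.15  ]
0.17 [ 0.3952 -0.5738  0.17  ] [ 0.3968 -0.4948  0.17  ]
0.19 [ 0.3953 -0.5607  0.19  ] [ 0.3973 -0.485   0.19  ]
end (array([ 0.3751, -0.4004,  0.0124]), np.float64(0.0008228838792724203)) [ 0.3761 -0.4004  0.016 ]
bristle (array([ 0.543 , -0.4177,  0.0051]), np.float64(0.00018305233986043483)) [ 0.5395 -0.4173  0.016 ]
ferrule/handle (array([ 0.4777, -0.4093,  0.0112]), np.float64(6.1882498605606455e-06)) [ 0.4768 -0.4092  0.016 ]
leafTR (array([ 0.5481, -0.2448,  0.0064]), np.float64(0.0004655805267891582)) [ 0.5443 -0.2481  0.016 ]
```

Request:
{"api": "jog_arm", "payload": {"deltas": [[[1,-0.67,-0.5,-5.5,-0.015],[1,0,0,-6,0],[1,0,0,-6,0],[1,0,0,-5,0],[1,0,0,-3.5,0],[1,0,0,-1.2,0],[1,0,0,0,0]]], "force": 25}}

```text
time_s: 2.02
tcp_pos: [0.4587, -0.4122, 0.0284]
eef_rot: [180.0, -0.1, 174.0]
contact_force: [0.1, -0.2, 0.7]
gripper_width: 0.0876
gripper_force: 0.0
```

Request:
{"api": "jog_arm", "payload": {"deltas": [[[-1,0,0,0,0],[-1,0,0,0,0],[-1,0,0,0,0],[-1,0,0,0,0],[-1,0,0,0,0],[-1,0,0,0,0]]], "force": 25}}

```text
time_s: 2.78
tcp_pos: [0.4593, -0.4116, 0.0285]
eef_rot: [180.0, -0.0, 174.0]
contact_force: [1.0, -0.0, 0.6]
gripper_width: 0.0335
gripper_force: 0.0
```

Request:
{"api": "jog_arm", "payload": {"deltas": [[[-1,0,0,0,0],[-1,0,0,0,0],[-1,0,0,0,0],[-1,0,0,0,0]]]}}

```text
time_s: 3.28
tcp_pos: [0.4592, -0.4117, 0.0285]
eef_rot: [180.0, -0.0, 174.0]
contact_force: [0.5, -0.1, -0.8]
gripper_width: 0.0199
gripper_force: 25.0
```

Request:
{"api": "jog_arm", "payload": {"deltas": [[[-1,0,0,3,0],[-1,0,0,5,0],[-1,0,3,2,0.17],[-1,0,4,0,0.17],[-1,0,4,0,0.17],[-1,0,4,0,0.17],[-1,0,4,0,0.17],[-1,0,4,0,0.17]]]}}

```text
time_s: 4.28
tcp_pos: [0.4591, -0.1805, 0.1287]
eef_rot: [-180.0, 0.0, -127.2]
contact_force: [0.8, -0.1, -0.8]
gripper_width: 0.0198
gripper_force: 25.0
```

Request:
{"api": "jog_arm", "payload": {"deltas": [[[-1,0,2,0,0.17],[-1,0,2,0,0.17],[-1,0,0.9,0,0.17],[-1,0,0,0,0.04],[-1,0,0,0,0],[-1,0,0,0,0]]]}}

```text
time_s: 5.03
tcp_pos: [0.4592, -0.1328, 0.1286]
eef_rot: [-180.0, 0.0, -96.1]
contact_force: [-0.3, 0.4, -0.3]
gripper_width: 0.0197
gripper_force: 25.0
```

Run:
```python
from h import *
import cv2
s=r.get_state();a=r.capture("top");b=r.capture("scene")
c=np.hstack([cv2.resize(a[160:300,240:400],None,fx=2.5,fy=2.5),cv2.resize(b[150:290,130:290],None,fx=2.5,fy=2.5)])
cv2.imwrite("pics/p1.png",c);print(s['time_s'],s['tcp_pos'],s['eef_rot'],s['gripper_width'])
```

```text
5.025 [ 0.45921492 -0.13276525  0.12860605] [-1.79997242e+02  1.07159421e-03 -9.60867248e+01] 0.01974499722221497
```

View pics/p1.png

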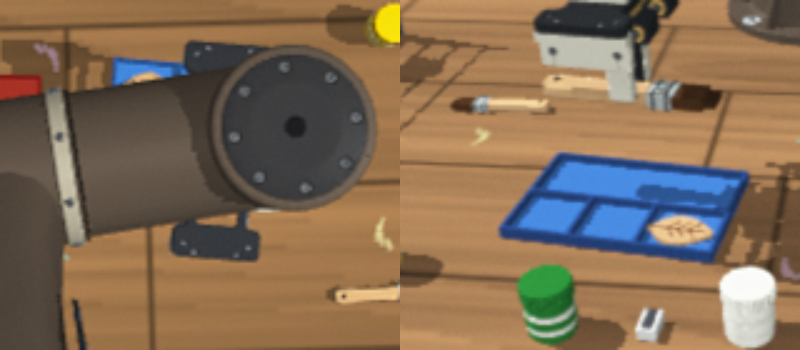

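Brush held level in the jaws, bristles to +y, above the leaf tray's bay. Lowering.

Request:
{"api": "jog_arm", "payload": {"deltas": [[[-1,-0.3,0,-3,0],[-1,0,0,-3,0],[-1,0,0,-2,0],[-1,0,0,-1,0],[-1,0,0,-0.5,0],[-1,0,0,0,0],[-1,0,0,0,0]]]}}

```text
time_s: 6.0
tcp_pos: [0.4568, -0.1327, 0.0342]
eef_rot: [-179.9, 0.0, -96.0]
contact_force: [0.3, 0.2, -0.3]
gripper_width: 0.0197
gripper_force: 25.0
```

Request:
{"api": "jog_arm", "payload": {"deltas": [[[-1,0,0,-0.07,0],[-0.2,0,0,0,0],[-0.2,0,0,0,0],[-0.2,0,0,0,0],[1,0,0,4,0],[1,0,0,6,0],[1,3,0,0,0],[1,5,-0.5,0,0]]]}}

```text
time_s: 7.0
tcp_pos: [0.5369, -0.1375, 0.1348]
eef_rot: [-179.8, 0.1, -96.0]
contact_force: [1.2, 0.3, 0.0]
gripper_width: 0.0698
gripper_force: 0.0
```

Request:
{"api": "jog_arm", "payload": {"deltas": [[[1,5,-0.6,0,0],[1,5,-0.6,0,0],[1,2.9,-0.6,0,0],[1,0,0,0,0],[1,0,0,0,0]]]}}

```text
time_s: 7.62
tcp_pos: [0.6645, -0.1556, 0.1323]
eef_rot: [179.9, 0.0, -96.0]
contact_force: [0.3, 0.0, -0.9]
gripper_width: 0.0879
gripper_force: 0.0
```

Run:
```python
from h import *
import cv2
s=r.get_state();i=r.camera_info("wrist");w=r.capture("wrist");b=r.capture("top")
np.save("w2.npy",i,allow_pickle=True)
cv2.imwrite("pics/p2.png",np.vstack([cv2.resize(w,(560,420))[:330],cv2.resize(b[170:260,240:380],None,fx=3,fy=3)[:, :560] if 0 else cv2.copyMakeBorder(cv2.resize(b[170:260,240:380],None,fx=3,fy=3),0,0,0,140,0)]));print(s['time_s'],s['tcp_pos'],s['eef_rot'],s['gripper_width'])
```

```text
7.625 [ 0.66448792 -0.15562638  0.13225061] [ 1.79924842e+02  4.05564452e-03 -9.60328054e+01] 0.08789316605367008
```

View pics/p2.png

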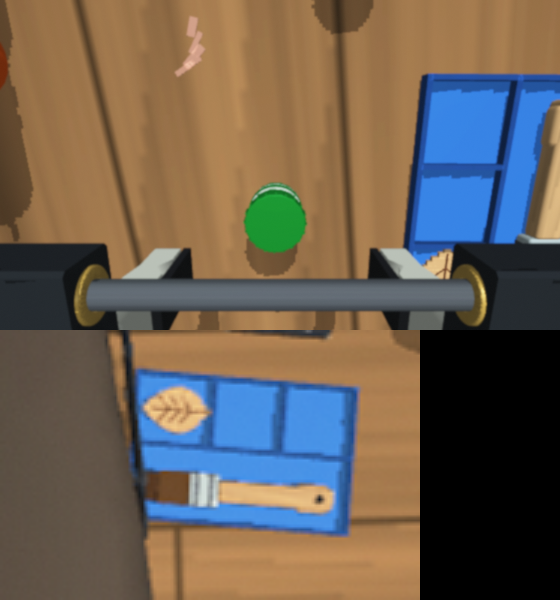

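Brush lies in the bay as wanted; the green pot is centred ahead of the jaws at (275,221). Descending to grip.

Request:
{"api": "jog_arm", "payload": {"deltas": [[[1,0.1,-0.05,-4,0],[1,0,0,-3,0],[1,0,0,-1.6,0],[1,0,0,-0.5,0],[-1,0,0,0,0],[-1,0,0,0,0],[-1,0,0,0,0],[-1,0,0,0,0]]]}}

```text
time_s: 8.72
tcp_pos: [0.6665, -0.1562, 0.0424]
eef_rot: [-180.0, 0.0, -96.0]
contact_force: [0.1, -0.4, 0.9]
gripper_width: 0.0537
gripper_force: 0.0
```

Request:
{"api": "jog_arm", "payload": {"deltas": [[[-1,0,0,0,0],[-1,0,0,0,0],[-1,0,0,0,0],[-1,0,0,0,0]]]}}

```text
time_s: 9.22
tcp_pos: [0.6665, -0.1562, 0.0421]
eef_rot: [-180.0, -0.0, -96.0]
contact_force: [0.3, -0.1, 2.1]
gripper_width: 0.0413
gripper_force: 25.0
```

Request:
{"api": "jog_arm", "payload": {"deltas": [[[-1,0,0,3,0],[-1,0,0,3,0],[-1,-3,0.3,0,0],[-1,-4,0.4,0,0],[-1,-4,0.34,0,0],[-1,-3,0.2,0,0],[-1,-0.06,0,0,0],[-1,0,0,0,0]]]}}

```text
time_s: 10.22
tcp_pos: [0.5263, -0.1438, 0.1021]
eef_rot: [-180.0, -0.0, -96.0]
contact_force: [0.2, 0.6, -0.6]
gripper_width: 0.0417
gripper_force: 25.0
```

Request:
{"api": "jog_arm", "payload": {"deltas": [[[-1,0,0,-2.5,0],[-1,0,0,-2,0],[-1,0,0,-1,0],[-1,0,0,0,0],[-1,0,0,0,0]]]}}

```text
time_s: 10.85
tcp_pos: [0.5263, -0.1438, 0.047]
eef_rot: [-180.0, 0.0, -96.0]
contact_force: [0.7, 0.5, -1.0]
gripper_width: 0.0415
gripper_force: 25.0
```

Request:
{"api": "jog_arm", "payload": {"deltas": [[[0.4,0,0,-0.05,0],[0.4,0,0,0,0],[0.4,0,0,0,0],[0.4,0,0,0,0],[1,0,0,4,0],[1,0,0,5,0],[1,1,-3,0,0],[1,1.5,-4,0,0]]]}}

```text
time_s: 11.85
tcp_pos: [0.5514, -0.2139, 0.1378]
eef_rot: [-179.9, 0.0, -95.9]
contact_force: [0.3, 1.7, -0.3]
gripper_width: 0.087
gripper_force: 0.0
```

Request:
{"api": "jog_arm", "payload": {"deltas": [[[1,1.5,-4,0,0],[1,1.5,-4,0,0],[1,1.37,-3.5,0,0],[1,0,-1.16,0,0],[1,0,0,-4,0],[1,0,0,-3,0],[1,0,0,0,0]]]}}

```text
time_s: 12.72
tcp_pos: [0.5923, -0.3393, 0.0638]
eef_rot: [179.7, 0.1, -96.0]
contact_force: [0.3, -0.2, 0.6]
gripper_width: 0.0876
gripper_force: 0.0
```

Request:
{"api": "jog_arm", "payload": {"deltas": [[[1,0.25,-0.1,-1.7,0],[1,0,0,-0.5,0],[-1,0,0,0,0],[-1,0,0,0,0],[-1,0,0,0,0],[-1,0,0,0,0],[-1,0,0,0,0],[-1,0,0,0,0]]]}}

```text
time_s: 13.72
tcp_pos: [0.5969, -0.3414, 0.0445]
eef_rot: [-180.0, -0.0, -96.0]
contact_force: [-0.5, 0.4, 0.9]
gripper_width: 0.0417
gripper_force: 25.0
```

Request:
{"api": "jog_arm", "payload": {"deltas": [[[-1,0,0,0,0],[-1,0,0,0,0]]]}}

```text
time_s: 13.98
tcp_pos: [0.5969, -0.3414, 0.0445]
eef_rot: [-180.0, -0.0, -96.0]
contact_force: [-0.5, 0.6, 2.7]
gripper_width: 0.0412
gripper_force: 25.0
```

Request:
{"api": "jog_arm", "payload": {"deltas": [[[-1,0,0,3,0],[-1,0,0,3,0],[-1,-1.8,3,0,0],[-1,-2,3.5,0,0],[-1,-2,3.5,0,0],[-1,-2,3.4,0,0],[-1,0,0,0,0],[-1,0,0,0,0]]]}}

```text
time_s: 14.98
tcp_pos: [0.5194, -0.2073, 0.1046]
eef_rot: [-180.0, -0.0, -96.0]
contact_force: [0.8, 0.3, -0.4]
gripper_width: 0.0413
gripper_force: 25.0
```

Request:
{"api": "jog_arm", "payload": {"deltas": [[[-1,0,0,-2.5,0],[-1,0,0,-2,0],[-1,0,0,-1.05,0],[-1,0,0,0,0],[0.4,0,0,0,0],[0.4,0,0,0,0],[0.4,0,0,0,0],[0.4,0,0,0,0]]]}}

```text
time_s: 15.98
tcp_pos: [0.519, -0.2074, 0.0491]
eef_rot: [-180.0, 0.0, -96.0]
contact_force: [0.4, 0.3, 0.1]
gripper_width: 0.0611
gripper_force: 0.0
```

Request:
{"api": "jog_arm", "payload": {"deltas": [[[1,0,0,4,0],[1,0,0,5,0],[1,0,4,2,0],[1,0,5,0,0],[1,0.5,6,0,0.05],[1,0.5,6,0,0],[1,0.5,6,0,0],[1,1,6,0,0]]]}}

```text
time_s: 16.98
tcp_pos: [0.5436, 0.1247, 0.1594]
eef_rot: [-180.0, 0.0, -93.1]
contact_force: [0.3, -0.6, 0.9]
gripper_width: 0.0875
gripper_force: 0.0
```

Request:
{"api": "jog_arm", "payload": {"deltas": [[[1,1,6,0,0],[1,1,6,0,0],[1,1,5,0,0],[1,1.2,4,0,0],[1,0,2.3,0,0],[1,0,0,0,0],[1,0,0,0,0]]]}}

```text
time_s: 17.85
tcp_pos: [0.5855, 0.3548, 0.1588]
eef_rot: [180.0, -0.0, -93.2]
contact_force: [-0.2, -0.1, 0.0]
gripper_width: 0.0878
gripper_force: 0.0
```

Run:
```python
from h import *
import cv2
s=r.get_state();w=r.capture("wrist");b=r.capture("scene")
cv2.imwrite("pics/p3.png",np.vstack([w[:330],cv2.resize(b[180:300,90:310],(495,270)) if 0 else cv2.copyMakeBorder(cv2.resize(b[180:300,90:310],(495,270)),0,0,0,65,0)]));print(s['time_s'],s['tcp_pos'],s['eef_rot'],s['gripper_width'])
```

```text
17.85 [0.58545371 0.35483694 0.15880533] [ 1.79972236e+02 -2.27420995e-02 -9.31647784e+01] 0.08779824245978259
```

View pics/p3.png

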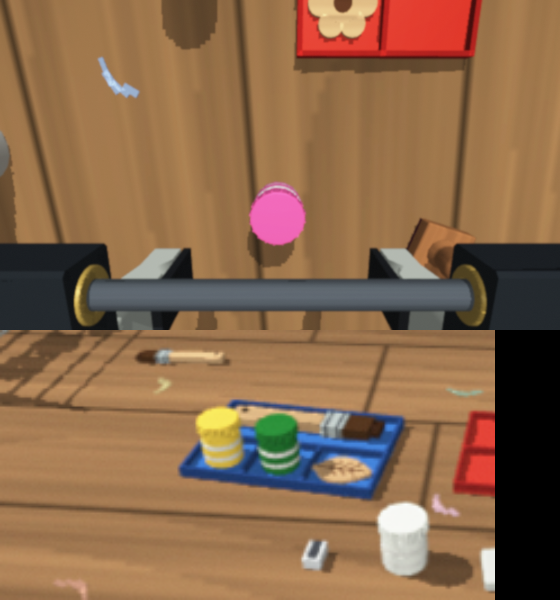

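Leaf tray is complete: yellow and green upright in their cells, brush in the bay. Jaws are over the pink pot (277,217).

Request:
{"api": "jog_arm", "payload": {"deltas": [[[1,0.05,0.12,-5,0],[1,0,0,-4,0],[1,0,0,-2,0],[1,0,0,-0.6,0],[-1,0,0,0,0],[-1,0,0,0,0],[-1,0,0,0,0],[-1,0,0,0,0]]]}}

```text
time_s: 18.95
tcp_pos: [0.5866, 0.357, 0.0436]
eef_rot: [-180.0, 0.0, -93.1]
contact_force: [-0.1, -0.8, 1.2]
gripper_width: 0.053
gripper_force: 0.0
```

Request:
{"api": "jog_arm", "payload": {"deltas": [[[-1,0,0,0,0],[-1,0,0,0,0],[-1,0,0,0,0],[-1,0,0,0,0]]]}}

```text
time_s: 19.45
tcp_pos: [0.5865, 0.357, 0.0431]
eef_rot: [-180.0, 0.0, -93.1]
contact_force: [-1.3, -0.5, 3.5]
gripper_width: 0.0411
gripper_force: 25.0
```

Request:
{"api": "jog_arm", "payload": {"deltas": [[[-1,0,0,3,0],[-1,0,0,3,0],[-1,-1,-4,0,0],[-1,-1.2,-4.5,0,0],[-1,-1.3,-4.5,0,0],[-1,-1.3,-4.5,0,0],[-1,-1.3,-4.5,0,0],[-1,0,0,0,0]]]}}

```text
time_s: 20.45
tcp_pos: [0.5236, 0.1339, 0.1026]
eef_rot: [179.9, -0.0, -93.3]
contact_force: [1.0, 1.6, -1.2]
gripper_width: 0.041
gripper_force: 25.0
```

Request:
{"api": "jog_arm", "payload": {"deltas": [[[-1,0,0,0,0],[-1,0,0,-2.5,0],[-1,0,0,-2,0],[-1,0,0,-1,0],[-1,0,0,0,0],[-1,0,0,0,0]]]}}

```text
time_s: 21.2
tcp_pos: [0.5257, 0.1374, 0.0481]
eef_rot: [-180.0, 0.0, -93.1]
contact_force: [0.3, -0.3, -0.1]
gripper_width: 0.0411
gripper_force: 25.0
```

Request:
{"api": "jog_arm", "payload": {"deltas": [[[0.4,0,0,0,0],[0.4,0,0,0,0],[0.4,0,0,0,0],[0.4,0,0,0,0],[0.6,0,0,4,0],[1,0,0,5,0],[1,-1,3,2,0],[1,-1,4,0,0.18]]]}}

```text
time_s: 22.2
tcp_pos: [0.5061, 0.2077, 0.1603]
eef_rot: [-179.8, 0.1, -82.7]
contact_force: [0.9, 0.7, -0.4]
gripper_width: 0.0867
gripper_force: 0.0
```

Request:
{"api": "jog_arm", "payload": {"deltas": [[[1,-1,4,0,0.18],[1,-1,4,0,0.18],[1,-1,4,0,0.18],[1,-1,4,0,0.18],[1,-1,3,0,0.18],[1,-0.7,0.4,0,0.18],[1,0,0,0,0.03],[1,0,0,0,0]]]}}

```text
time_s: 23.2
tcp_pos: [0.4485, 0.4004, 0.1579]
eef_rot: [180.0, -0.0, -19.4]
contact_force: [-0.1, -0.5, -0.1]
gripper_width: 0.0875
gripper_force: 0.0
```

Run:
```python
from h import *
import cv2
s=r.get_state();i=r.camera_info("wrist");w=r.capture("wrist");np.save("w3.npy",i,allow_pickle=True)
cv2.imwrite("pics/p4.png",w);print(s['time_s'],s['tcp_pos'],s['eef_rot'],s['gripper_width'])
```

```text
23.2 [0.44850365 0.40044247 0.15787014] [ 1.79992505e+02 -9.28709664e-04 -1.94273892e+01] 0.08746130507263082
```

View pics/p4.png

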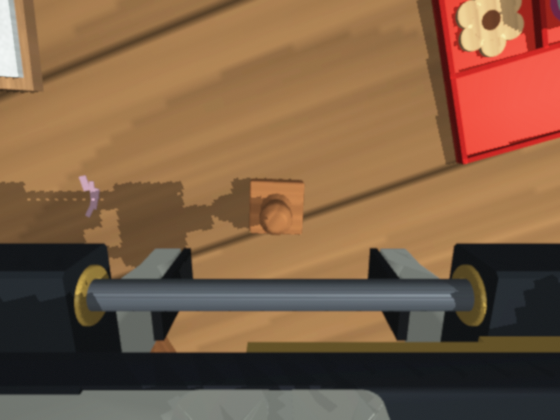

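Run:
```python
from h import *
i=np.load("w3.npy",allow_pickle=True).item()
print(tri(ray(i,276,214),ray(C['top'],*px(1,72,428))),plane(i,276,214,.06),plane(i,276.5,207.5,.022))
```

```text
(array([0.44936256, 0.40308228, 0.0472222 ]), np.float64(0.00023050372041417969)) [0.45287027 0.40157833 0.06      ] [0.44805938 0.40329285 0.022     ]
```

Request:
{"api": "jog_arm", "payload": {"deltas": [[[1,0.07,0.2,-5,0],[1,0,0,-4,0],[1,0,0,-1.5,0],[0.2,0,0,-0.5,0],[-1,0,0,0,0],[-1,0,0,0,0],[-1,0,0,0,0],[-1,0,0,0,0]]]}}

```text
time_s: 24.25
tcp_pos: [0.4492, 0.4031, 0.0484]
eef_rot: [-179.9, -0.0, -19.2]
contact_force: [-0.7, -0.7, 0.1]
gripper_width: 0.0434
gripper_force: 0.0
```

Request:
{"api": "jog_arm", "payload": {"deltas": [[[-1,0,0,0,0],[-1,0,0,0,0],[-1,0,0,0,0],[-1,0,0,0,0],[-1,0,0,0,0],[-1,0,0,0,0]]]}}

```text
time_s: 25.0
tcp_pos: [0.4491, 0.4029, 0.0479]
eef_rot: [-180.0, -0.0, -19.2]
contact_force: [-0.1, -0.8, 0.3]
gripper_width: 0.0233
gripper_force: 25.0
```

Request:
{"api": "jog_arm", "payload": {"deltas": [[[-1,0,0,2.5,0],[-1,0,0,3.5,0],[-1,0.2,-4,0,0.1],[-1,0.26,-4.5,0,0.1],[-1,0.3,-4.5,0,0.08],[-1,0.3,-4.5,0,0],[-1,0.2,-4.4,0,0],[-1,0,0,0,0]]]}}

```text
time_s: 26.0
tcp_pos: [0.4609, 0.181, 0.1077]
eef_rot: [180.0, 0.1, -3.4]
contact_force: [0.2, 0.9, -0.3]
gripper_width: 0.0233
gripper_force: 25.0
```

Request:
{"api": "jog_arm", "payload": {"deltas": [[[-1,0,0,0,0],[-1,0,0,-2.5,0],[-1,0,0,-2,0],[-1,0,0,-1,0],[-1,0,0,0,0],[-1,0,0,0,0]]]}}

```text
time_s: 26.75
tcp_pos: [0.4619, 0.1844, 0.0532]
eef_rot: [-180.0, -0.0, -3.2]
contact_force: [-0.3, -0.9, -0.7]
gripper_width: 0.0236
gripper_force: 25.0
```

Request:
{"api": "jog_arm", "payload": {"deltas": [[[-1,0,0,-0.05,0],[-0.1,0,0,0,0],[-0.1,0,0,0,0],[-0.1,0,0,0,0],[-0.1,0,0,3,0],[0.5,0,0,5,0],[1,0,0,5,0],[1,0,4,3,0]]]}}

```text
time_s: 27.75
tcp_pos: [0.462, 0.2231, 0.2154]
eef_rot: [-179.9, -0.1, -3.3]
contact_force: [0.7, 0.6, 0.1]
gripper_width: 0.0638
gripper_force: 0.0
```

Request:
{"api": "jog_arm", "payload": {"deltas": [[[1,0,6,0,0],[1,0,6,0,0],[1,0,6,0,0],[1,0,6,0,0],[1,0,4,0,0],[1,0,0,0,0],[1,0,0,0,0]]]}}

```text
time_s: 28.62
tcp_pos: [0.4614, 0.5034, 0.2118]
eef_rot: [179.9, 0.0, -3.2]
contact_force: [-0.2, -0.4, -0.1]
gripper_width: 0.088
gripper_force: 0.0
```

Run:
```python
from h import *
import cv2
s=r.get_state();a=r.capture("top");b=r.capture("scene")
cv2.imwrite("pics/p5.png",np.vstack([cv2.resize(a[130:250,100:420],(800,300)),cv2.resize(b[180:300,90:410],(800,300))]));print(s['time_s'],s['tcp_pos'],s['qd'],s['gripper_width'])
```

```text
28.625 [0.46141513 0.50344883 0.21181742] [-0.76606355 -1.20357686 -0.502953    0.02014443  0.06007838 -0.06808538] 0.08799175166856553
```

View pics/p5.png

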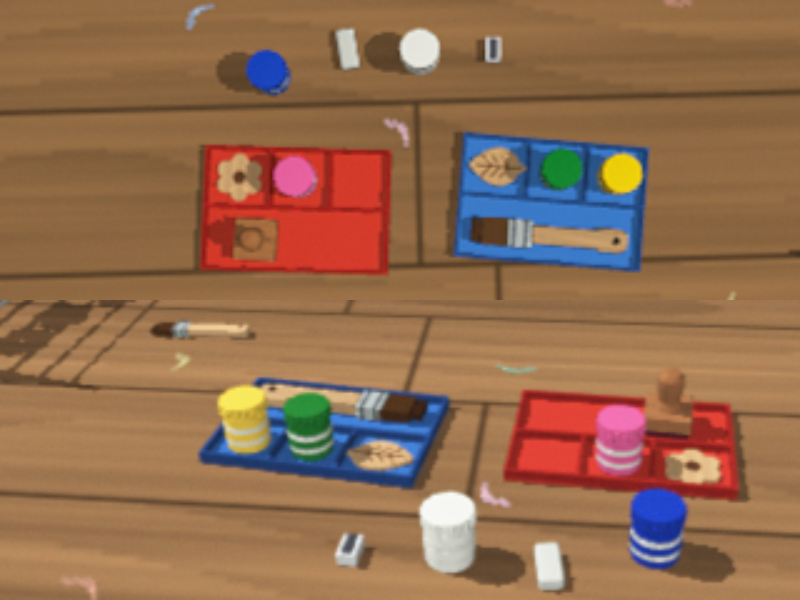

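Both kits are right: pots at top-view crop (294,177), (562,168) and (622,173) in their cells, brush and block flat in their bays, blue and white pots untouched.

```bash
python3 -c "
from plant import r
print(r.close_job())"
```

```text
the job is handed in; nothing more can be done
None
```

Both kits are made up and the job is handed in at about 29 s: the green and yellow pots and the large flat brush are in the leaf tray, the pink pot and the print block are in the flower tray, and the blue and white pots were not touched.

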